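# Show a marble on the strain viewer

## Robot

A 6-joint arm with a two-finger parallel gripper is mounted at the origin on the work surface. World frame = base frame: x ahead of the robot, y to its left, z up, the work surface at z = 0. Lengths are in m, angles in degrees, forces in N, time in s.
With the tool pointing down it reaches from about 0.3 to 0.75 m from the base axis. Payload 8.5 kg.
Tool frame: the origin (TCP) lies midway between the tips of the shut fingers; the grasp point (between the pads) lies env.tcp_to_grasp behind it (env.tcp_to_grasp is the distance from the TCP to the grasp point, in m); z points along the fingers, y is the line along which they close (so a half turn about z gives the same grasp; the last joint's range is limited). The gripper opens to 85 mm and grips with 20 to 120 N. Pads are 22 mm wide; open, the fingers measure 114 mm over their backs; the gripper's body (76 mm by 85 mm) begins 54 mm behind the grasp point. The pads swing forward as they close: fully open they stand 13 mm farther back than shut.
Start: joints at [54.242, 21.807, 74.336, -0, 83.858, -12.336], TCP at [0.219, 0.505, 0.231] pointing down, gripper open.
Joint ranges: [-178.18, 178.18], [-50.72, 133.34], [12.68, 142.11], [-81.47, 261.47], [9.98, 163.14], [-165.26, 165.26]. Speed limits (degrees/s): [136.94, 136.94, 180, 180, 180, 180].

## Interface

Orientations are given as a 3x3 rotation matrix whose columns are the frame's x, y, z axes.
In Python, from rig import observe, optics, job, env gives the robot as it stands. The module is installed in compiled form; this text tells all that it offers.
- The arm moves only by the shell command python3 -m jog 'ROWS' [FORCE]. ROWS is JSON, a list of rows, each a list of 7 numbers: the turn, a rotation vector about the tool's x, y, z in rad, then the shift along the tool's x, y, z in m, then the opening in per cent of the stroke, from 0 (shut) to 100 (fully open). A call has 1 to 10 rows; each row shifts and turns the commanded pose from where the row before left it, along the tool's axes as they then stand; what a row does not reach is not made up. A row lasts 1/8 s, in which the tool goes at most 62.5 mm and 10.7 degrees, less where a joint would pass 70% of its speed; a pose out of reach is approached as far as the arm can. A call is refused whole if a number of a shift passes 0.0625 or a number of a turn 0.188, either way. A call with a gripper value outside its range is refused whole. The fingers move at their own pace and stop on an object; FORCE is the grip in N (left out, the last holds). Time passes only in rows, so rows that do not move let the fingers close. It gives the time, the measured TCP pose, the force, the opening and the grip force at its end, in the units of the state.
- observe(): the state, without advancing time (a new reading comes with each control period).
- optics.get_image(name): name is "side" or "top"; returns a dict with "pixels" (420x560x3 uint8, red, green, blue), "mtx" (3x3 intrinsics, pixels), "rvec" (rotation vector, rad) and "tvec" (3), from world to camera coordinates, as OpenCV has them. Camera axes: x right, y down, z forward; pixel columns grow to the right and rows downward; lengths in m; the calibration is good to about 2 mm. A picture is of the moment at which its call begins. There is no depth.
- job.close_job(): hands the job in; it is judged then, once.
The state is a dict: "time_s": time; "q": joint angles; "qvel": joint speeds; "joint_efforts": joint torques, N m; "position": TCP position; "tool_rot": TCP orientation; "ft_force": force on the tool from outside, world axes, zero at the start; "wrist_torque": the same for the moment, N m; "grip_width": finger opening in m; "gripper_force": force on a finger pad.
Only numpy, scipy, OpenCV 4.12 (cv2) and the standard library are available. Lean on these libraries where they do the work, as an engineer would, in place of code of your own. Each camera call takes 0.05 s, during which the arm holds its last target. There are 200 camera calls.

## Task

Check the glass marble for strain: first press the filter frame of the light box down until its catch holds it shut by itself, and take the fingers off it. Then lift the tray by the grip on its bail with the marble loose in its pocket, carry it without losing the marble, and finish holding the tray level and still in the gripper, about 8 cm above the middle of the shut filter - do not set it down or let go. Leave the other things on the bench where they are.

Things in the scene. Friction and masses are not known exactly. Their poses are not given: they have to be found in the camera images.
- window (a point): point on the fixed light box (grey housing 150 x 160 mm, 66 mm tall, standing on the bench; its front with a black rocker switch faces the robot more or less, its yaw varies), at the centre of the window and at the height of the top of the SHUT filter frame, 80 mm above the bench. Axes: x from the front (robot side) to the hinge side at the back, y to the left, z up
- filter (a joint): hinge angle (rad) of the dark steel filter frame with smoky pane over the light box: 0 = shut flat, 0.8 to 1.2 = open, as at the start. It turns about the light box's y axis at the far (+x) side; a weak spring lifts it when unlatched (1.5 N at its front edge). A nub at the front snaps past a brass spring roller from 0.07 rad on; below 0.03 the roller draws it to 0 and keeps it shut
- filter_hinge (a point): centre of the frame's hinge axis on the fixed light box, 78 mm behind the window centre, 70 mm above the bench; axes turn with the frame
- filter_edge (a point): where to press, with about 6 to 9 N for the snap: middle of the frame's front bar, on its upper face, moving with the frame; 157 mm from the hinge axis along the frame and 10 mm above the plane through the hinge (the front bar is 22 mm wide along the frame and 150 mm long, the frame is 10 mm thick and 168 mm deep)
- tray: loose carrying tray, about 0.26 kg: flat aluminium plate 130 (x) x 90 (y) mm, 8 mm thick, with a round pocket 48 mm wide and 5 mm deep in its middle, with a frosted white floor 3 mm thick, and a steel wire bail standing over it along x (uprights at x = +-56 mm, 3 mm wire radius). Origin: centre of the underside; x along the bail, z up
- tray_grip (a point): centre of the light wooden grip on top of the tray's bail, 78 mm above the tray's underside: a block 56 mm long (x), 14 mm thick (y), 18 mm high, right above the tray's centre of mass. Axes as the tray's
- tray_pocket (a point): on the tray's centre line, 18 mm above its underside: where the marble's centre is when the marble rests in the middle of the pocket
- marble_center (a point): centre of the loose amber glass marble, 30 mm diameter, 35 g, lying in the tray's pocket; it can roll up to 9 mm off the pocket's centre and leaves the pocket if tipped more than about 45 degrees or jolted hard
- lightbox: the light box itself, fixed on the bench; origin at the centre of its underside, axes as for the window
- frit_jar: bystander: closed glass jar, 60 mm diameter, 85 mm tall, stands between the two work places; origin at its underside
- tumbler: bystander: open green glass tumbler, 72 mm diameter, 85 mm tall, stands between the two work places; origin at its underside
- jacks: bystander: steel glassmaker's jacks, 230 x 70 mm, 12 mm thick, lying at the far side; origin underneath its middle
- wood_block: bystander: round wooden shaping ladle 80 mm wide, 60 mm tall with a 125 mm handle, at the far side; origin underneath the bowl
- brush: bystander: hand brush lying at the far side; origin underneath it
- paperweight: bystander: clear glass paperweight, 72 mm diameter, 60 mm tall, close in front of the robot; origin at its underside
- calliper: bystander: steel calliper, 150 mm long, 9 mm thick, lying in the robot's right front; origin underneath its beam
There are look-alikes about, which are no part of the job. Leave any blue or purple look-alike of the tray alone. Of the things like the lightbox, leave any that is turquoise; of the rest the smaller one is meant.

How it is judged:
By the outcome, as a careful person would: the job done as asked, in the order asked, and still so for the second after the job is handed in, while the arm keeps its last pose, push and grip.
It also fails if it takes over 58 s, if anything falls off the work surface, if the arm or the gripper's body presses on something with over 40 N, if the wrist force passes 120 N, or if a joint passes its speed limit or range.

## Working session

There is one attempt and no reset: what is moved stays moved. The work goes in short steps, Python scripts to look and compute and a shell command to move; the robot and the scene stay as the last step left them, time stands still between calls to the robot, and variables do not carry over. Pictures are saved under pics/ and viewed, at most 10 in all, crops included, and the job is handed in when it is done.

```bash
mkdir -p pics; python3 - <<'E'
from rig import observe, optics, env
import cv2,numpy as np
for n in("side","top"):
    d=optics.get_image(n);cv2.imwrite(f"pics/{n}0.png",d["pixels"][:,:,::-1])
    R=cv2.Rodrigues(np.array(d["rvec"]))[0];print(n,np.round(d["mtx"],1).tolist(),np.round(-R.T@np.array(d["tvec"]).ravel(),3))
s=observe();print(s,env.tcp_to_grasp)
E
```

```text
side [[393.2, 0.0, 276.0], [0.0, 393.2, 213.0], [0.0, 0.0, 1.0]] [ 0.385 -0.595  0.828]
top [[542.8, 0.0, 274.8], [0.0, 542.8, 215.9], [0.0, 0.0, 1.0]] [0.387 0.02  1.655]
{'time_s': 0.1, 'q': array([ 5.42410256e+01,  2.18386568e+01,  7.43771839e+01, -1.64904779e-05,
        8.38578534e+01, -1.23363627e+01]), 'qvel': array([-0.05166278, -0.15794291, -0.09170712,  0.0185988 , -0.07621387,
        0.06859693]), 'joint_efforts': array([ 4.15426548e-03, -4.49218225e+01, -2.31657869e+01, -1.93381611e-04,
        3.67193716e-03,  7.90194849e-05]), 'position': array([0.21849177, 0.50447276, 0.2307782 ]), 'tool_rot': array([[-9.17597730e-01,  3.97509549e-01, -7.51394905e-04],
       [ 3.97510165e-01,  9.17597177e-01, -1.04389834e-03],
       [ 2.74518286e-04, -1.25656586e-03, -9.99999173e-01]]), 'ft_force': array([0.20645141, 0.72959083, 0.74909265]), 'wrist_torque': array([-0.04082191,  0.02293228, -0.01224148]), 'gripper_force': 0.0, 'grip_width': 0.08564557758308186} 0.0187
```

View pics/top0.png

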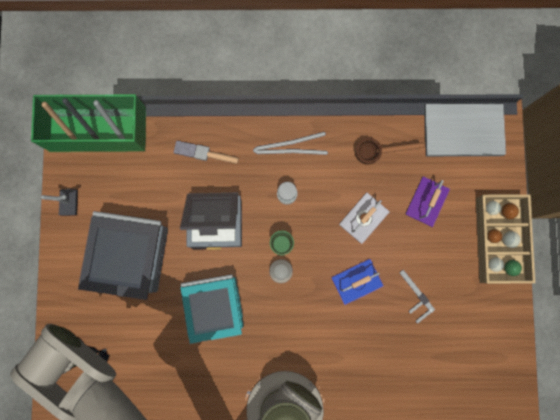

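View pics/side0.png

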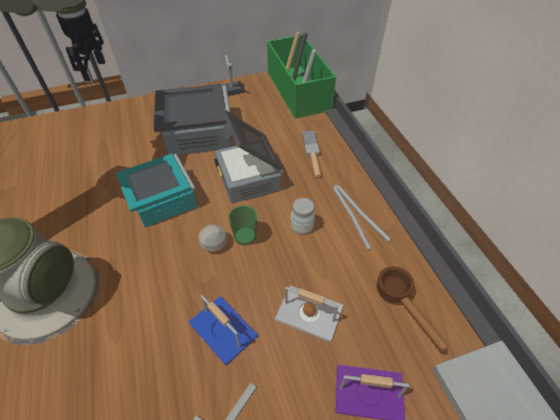

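Top view: light-box candidates are the big grey one (122,257), the turquoise one (212,308) and the small grey one (213,220). The small grey one with the open filter is meant: it isn't turquoise and is smaller than the other grey one. Tray candidates are aluminium (365,217), blue (357,281) and purple (428,201). The aluminium one with the amber marble is meant. The jar is at (287,190), the tumbler at (282,242) and the paperweight at (281,271).

```bash
python3 - <<'E'
import cv2,numpy as np
t=cv2.imread("pics/top0.png");s=cv2.imread("pics/side0.png")
f=lambda i,x,y,w,h:cv2.resize(i[y:y+h,x:x+w],(400,300),interpolation=cv2.INTER_CUBIC)
# 80x60 crops => x5 ; side 100x75 => x4
cv2.imwrite("pics/crop1.png",np.vstack([np.hstack([f(t,174,188,80,60),f(t,326,188,80,60)]),np.hstack([f(s,200,125,100,75),f(s,262,268,100,75)])]))
E
```

```text
(no output)
```

View pics/crop1.png

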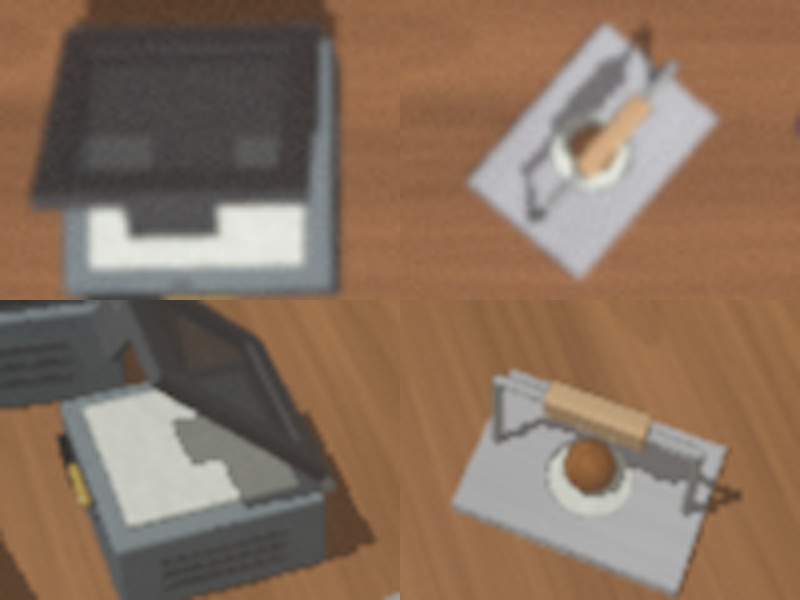

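The crop confirms both. The small grey housing has its open dark filter, a white window and a brass catch at the front. The aluminium tray has the amber marble in its pocket and the wooden grip at about (369,214.5) in the top view.

```bash
cat > h.py <<'E'
import cv2,numpy as np
from rig import optics,observe
def cam(n):
    d=optics.get_image(n);R=cv2.Rodrigues(np.array(d["rvec"]))[0];t=np.array(d["tvec"]).ravel();return d,R,t
def P(c,u,v,z):
    d,R,t=c;r=R.T@np.linalg.inv(d["mtx"])@[u,v,1];o=-R.T@t;return o+r*(z-o[2])/r[2]
def px(c,p):
    d,R,t=c;q=d["mtx"]@(R@np.array(p)+t);return q[:2]/q[2]
E
python3 - <<'E'
from h import *
np.set_printoptions(precision=3,suppress=True)
T=cam("top");S=cam("side")
print("box",[P(T,*p,.066) for p in((187.2,246.2),(242,246.2),(240.3,196))])
c=[P(T,*p,.008) for p in((367,192.4),(389.6,211.6),(362.4,243.6),(339.6,224.6))]
print("tray",c,np.mean(c,0)); 
for i in(0,1):
  e=c[i]-c[i+1];print(np.linalg.norm(e),np.degrees(np.arctan2(e[1],e[0])))
print("grip",P(T,369,214.5,.087),P(S,311.2,296.5,.082)); g=P(T,374,208,.087)-P(T,364,221,.087);print(np.degrees(np.arctan2(g[1],g[0])))
print("marble",P(S,309.5,309.2,.018))
# box side-view corners: front-left top, right-front top, right-back
print("boxside",[P(S,*p,.066) for p in((200+64/4,125+102/4),(200+118/4,125+252/4),(200+325/4,125+195/4))])
# filter angle search from edge px top (front top edge 168mm)
fl=P(T,187.2,246.2,.066);fr=P(T,242,246.2,.066)
yv=(fl-fr);yv/=np.linalg.norm(yv);xv=np.array([yv[1],-yv[0],0]);m=(fl+fr)/2
w=m+xv*.075;print("window",w,"yaw",np.degrees(np.arctan2(xv[1],xv[0])))
for a in np.arange(.75,1.25,.1):
  h=w+xv*.078;h[2]=.07
  e=[h+(-xv*np.cos(a)+[0,0,np.sin(a)])*.168+s*yv*.075 for s in(1,-1)]
  print(a,[px(T,q) for q in e],[px(S,q) for q in e])
for n,(u,v) in dict(jar=(287,190),tumb=(282,242),pw=(281,271)).items():print(n,P(T,u,v,.08))
E
```

```text
box [array([0.478, 0.282, 0.066]), array([0.477, 0.121, 0.066]), array([0.626, 0.127, 0.066])]
tray [array([ 0.644, -0.258,  0.008]), array([ 0.585, -0.326,  0.008]), array([ 0.487, -0.24 ,  0.008]), array([ 0.545, -0.172,  0.008])] [ 0.565 -0.249  0.008]
0.09014427167468209 48.62406197052042
0.1294224239687839 -41.13688754055376
grip [ 0.567 -0.249  0.087] [ 0.569 -0.248  0.082]
-38.277636454872486
marble [ 0.569 -0.246  0.018]
boxside [array([0.485, 0.282, 0.066]), array([0.485, 0.125, 0.066]), array([0.632, 0.13 , 0.066])]
window [0.553 0.201 0.066] yaw -0.2158008619827747
0.75 [array([182.197, 232.672]), array([237.348, 232.667])] [array([219.132, 116.203]), array([233.036, 152.005])]
0.85 [array([181.533, 227.871]), array([237.07 , 227.864])] [array([223.023, 111.635]), array([237.397, 147.255])]
0.95 [array([180.95 , 222.637]), array([236.826, 222.628])] [array([227.426, 107.328]), array([242.308, 142.743])]
1.0499999999999998 [array([180.457, 217.032]), array([236.619, 217.021])] [array([232.289, 103.344]), array([247.71 , 138.537])]
1.15 [array([180.062, 211.123]), array([236.454, 211.11 ])] [array([237.552,  99.742]), array([253.533, 134.699])]
jar [ 0.641 -0.011  0.08 ]
tumb [0.488 0.004 0.08 ]
pw [0.404 0.008 0.08 ]
```

```bash
python3 -m jog '[[0,0,-0.136,0,0,-0.01,0],[0,0,-0.136,0,0,-0.01,0],[0,0,-0.136,0,0,-0.01,0],[0,0,0,-0.04,-0.04,0,0],[0,0,0,-0.04,-0.04,0,0],[0,0,0,-0.04,-0.04,0,0],[0,0,0,-0.04,-0.04,0,0],[0,0,0,-0.04,-0.04,0,0],[0,0,0,-0.04,-0.04,0,0],[0,0,0,-0.04,-0.04,0,0]]'
```

```text
time_s: 1.45
position: [0.4995, 0.2229, 0.2613]
tool_rot: [[-1.0, 0.001, -0.0], [0.001, 1.0, 0.0], [0.0, 0.0, -1.0]]
ft_force: [-0.1, 0.5, -0.1]
grip_width: -0.0001
gripper_force: 0.0
```

```bash
python3 -m jog '[[0,0,0,-0.03,-0.02,0.02,0],[0,0,0,0,0,0.035,0],[0,0,0,0.005,0,0.012,0],[0,0,0,0.007,0,0.014,0],[0,0,0,0.008,0,0.014,0]]' | tee /dev/stderr | head -0; python3 - <<'E'
from h import *
o=[]
for n,x,y in(("side",190,85),("top",170,180)):
    d=cam(n)[0]["pixels"][:,:,::-1];o.append(cv2.resize(d[y:y+90,x:x+80],(400,450),interpolation=cv2.INTER_CUBIC))
cv2.imwrite("pics/p1.png",np.hstack(o))
E
```

```text
(no output)
```

View pics/p1.png

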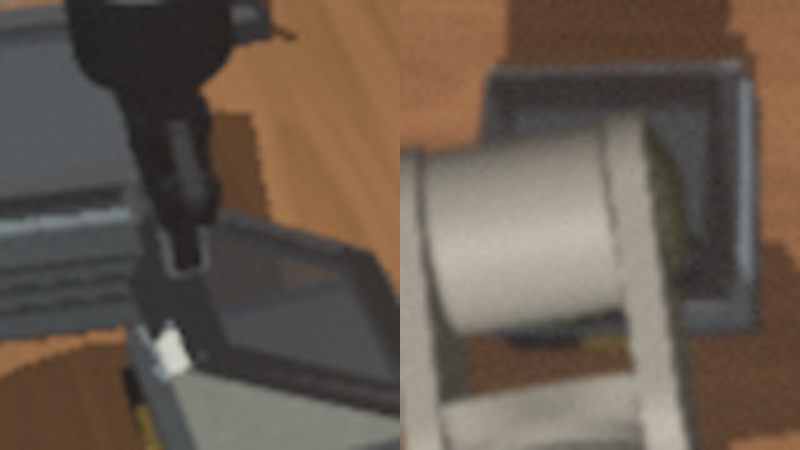

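The fingertip, at about (227,139) in the side view, is at the frame and the frame is already partly down. I'll check the state and where the bar should project.

```bash
python3 - <<'E'
from h import *
s=observe();print(s["time_s"],s["position"],s["ft_force"]);S=cam("side");T=cam("top")
print("tcp px",px(S,s["position"]))
for a in(.4,.5,.6,.7,.8):
  print(a,[np.round(px(S,[.634-.168*np.cos(a)+.01*np.sin(a),y,.07+.168*np.sin(a)+.01*np.cos(a)])) for y in(.279,.204,.129)])
E
```

```text
2.175 [0.50710654 0.2048995  0.16609844] [-0.26679572  0.72266765  0.0473313 ]
tcp px [226.06075217 138.16268258]
0.4 [array([212., 130.]), array([218., 147.]), array([225., 166.])]
0.5 [array([214., 125.]), array([221., 142.]), array([228., 160.])]
0.6 [array([217., 120.]), array([224., 137.]), array([231., 155.])]
0.7 [array([220., 115.]), array([227., 132.]), array([235., 151.])]
0.8 [array([224., 110.]), array([231., 127.]), array([239., 146.])]
```

```bash
python3 -m jog '[[0,0,0,0.006,0,0.012,0],[0,0,0,0.008,0,0.014,0],[0,0,0,0.006,0,0.014,0],[0,0,0,0.005,0,0.015,0],[0,0,0,0.003,0,0.012,0],[0,0,0,0,0,0,0]]'; python3 -m jog '[[0,0,0,0.001,0,0.005,0],[0,0,0,0.001,0,0.005,0],[0,0,0,0,0,0.003,0]]'
```

```text
time_s: 3.02
position: [0.4798, 0.2044, 0.0986]
tool_rot: [[-1.0, 0.001, -0.002], [0.001, 1.0, -0.0], [0.002, -0.0, -1.0]]
ft_force: [-0.5, -0.8, 1.6]
grip_width: 0.0001
gripper_force: 0.4
time_s: 3.4
position: [0.4787, 0.2045, 0.0872]
tool_rot: [[-1.0, 0.001, 0.001], [0.001, 1.0, 0.0], [-0.001, 0.0, -1.0]]
ft_force: [-3.4, -1.3, 12.0]
grip_width: -0.0001
gripper_force: 6.1
```

```bash
python3 -m jog '[[0,0,0,0,0,0.003,0],[0,0,0,0,0,0.002,0]]'; python3 -m jog '[[0,0,0,0,0,0.002,0],[0,0,0,0,0,0.001,0],[0,0,0,0,0,0,0]]'
```

```text
time_s: 3.65
position: [0.4781, 0.2045, 0.0815]
tool_rot: [[-1.0, 0.001, -0.0], [0.001, 1.0, 0.0], [0.0, 0.0, -1.0]]
ft_force: [-2.4, 0.2, 3.4]
grip_width: -0.0003
gripper_force: 1.9
time_s: 4.03
position: [0.4781, 0.2045, 0.0796]
tool_rot: [[-1.0, 0.001, 0.0], [0.001, 1.0, 0.0], [-0.0, 0.0, -1.0]]
ft_force: [-7.3, -1.2, 18.1]
grip_width: -0.0001
gripper_force: 8.9
```

```bash
python3 -m jog '[[0,0,0,0,0,-0.03,0],[0,0,0,0,0,-0.06,0],[0,0,0,0,0,-0.06,0],[0,0,0,-0.013,-0.06,-0.01,0],[0,0,0,-0.013,-0.06,0,60],[0,0,0,-0.013,-0.06,0,60],[0,0,0,-0.013,-0.06,0,60],[0,0,0,-0.013,-0.06,0,60],[0,0,0,-0.013,-0.06,0,60],[0,0,0,-0.013,-0.06,0,60]]'; python3 -m jog '[[0,0,0.175,0,0,0,60],[0,0,0.175,0,0,0,60],[0,0,0.175,0,0,0,60],[0,0,0.175,0,0,0,60]]'; python3 - <<'E'
from h import *
o=[]
for n,x,y in(("side",190,85),("top",170,180)):
    d=cam(n)[0]["pixels"][:,:,::-1];o.append(cv2.resize(d[y:y+90,x:x+80],(400,450),interpolation=cv2.INTER_CUBIC))
cv2.imwrite("pics/p2.png",np.hstack(o))
E
```

```text
time_s: 5.28
position: [0.5693, -0.2177, 0.238]
tool_rot: [[-1.0, 0.001, 0.0], [0.001, 1.0, 0.0], [-0.0, 0.0, -1.0]]
ft_force: [0.7, -0.4, 0.6]
grip_width: 0.051
gripper_force: 0.0
time_s: 5.78
position: [0.5691, -0.2157, 0.2378]
tool_rot: [[-0.761, 0.649, -0.0], [0.649, 0.761, 0.0], [0.0, -0.0, -1.0]]
ft_force: [0.2, 0.5, 0.5]
grip_width: 0.0512
gripper_force: 0.0
```

View pics/p2.png

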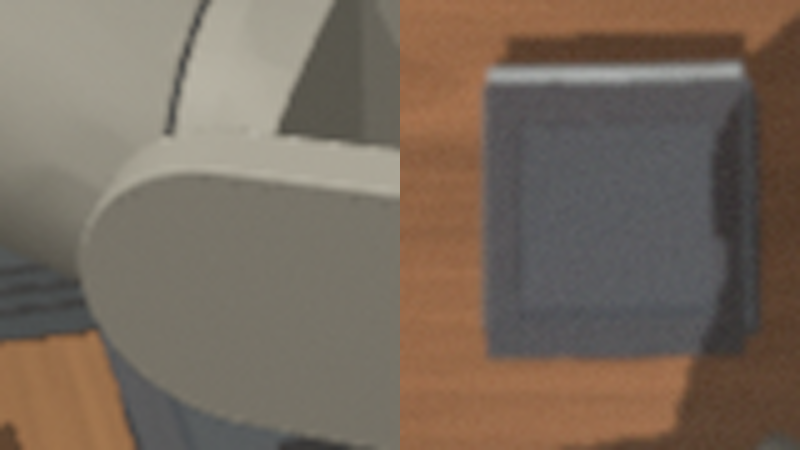

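The frame is lying flat: front edge at top-view row 251, columns 187–239. The catch holds with the fingers off it. Next, down onto the tray grip.

```bash
python3 -m jog '[[0,0,0.015,-0.021,-0.026,0.02,60],[0,0,0,0,0,0.05,60],[0,0,0,0,0,0.04,60],[0,0,0,0,0,0.03,60],[0,0,0,0,0,0.02,60],[0,0,0,0,0,0.012,60],[0,0,0,0,0,0,60]]'; python3 - <<'E'
from h import *
T=cam("top");S=cam("side");d=S[0]["pixels"][:,:,::-1];cv2.imwrite("pics/p3.png",cv2.resize(d[250:350,250:370],(720,600),interpolation=cv2.INTER_CUBIC))
f=[P(T,187,251.3,.08),P(T,239,251.1,.08),P(T,239,196,.08)];print(f)
E
```

```text
time_s: 6.75
position: [0.5682, -0.249, 0.0658]
tool_rot: [[-0.756, 0.655, -0.001], [0.655, 0.756, 0.001], [0.001, -0.0, -1.0]]
ft_force: [0.6, -0.1, 0.4]
grip_width: 0.0511
gripper_force: 0.0
[array([0.46223395, 0.27996875, 0.08      ]), array([0.46225045, 0.12908   , 0.08      ]), array([0.62373005, 0.12969933, 0.08      ])]
```

View pics/p3.png

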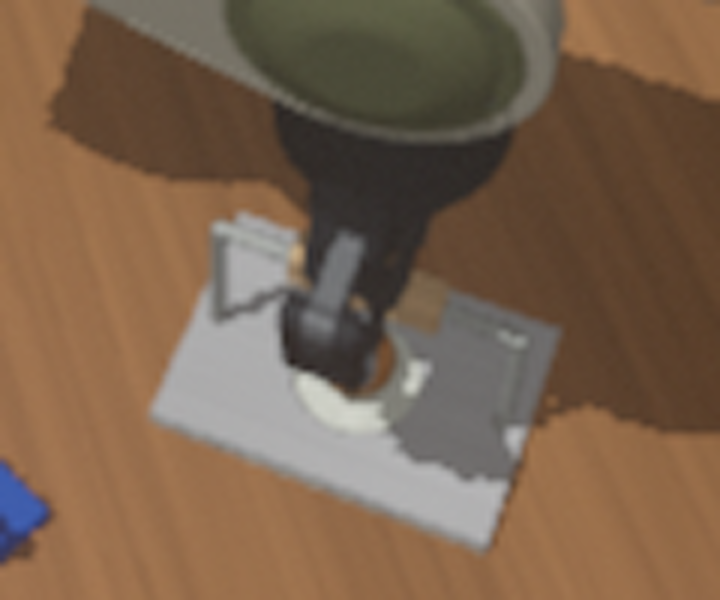

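The fingers straddle the wooden grip around its middle, about (368,285) in the crop, with the bail parallel to the pads. Lowering 5 mm and closing.

```bash
python3 -m jog '[[0,0,0,0,0,0.005,40],[0,0,0,0,0,0,30],[0,0,0,0,0,0,22],[0,0,0,0,0,0,16],[0,0,0,0,0,0,10],[0,0,0,0,0,0,0],[0,0,0,0,0,0,0]]' 50; python3 -m jog '[[0,0,0,0,0,-0.004,0],[0,0,0,0,0,-0.008,0],[0,0,0,0,0,-0.012,0],[0,0,0,0,0,-0.012,0],[0,0,0,0,0,-0.008,0],[0,0,0,0,0,-0.004,0],[0,0,0,0,0,0,0]]'; python3 - <<'E'
from h import *
S=cam("side");d=S[0]["pixels"][:,:,::-1];cv2.imwrite("pics/p4.png",cv2.resize(d[230:350,240:384],(720,600),interpolation=cv2.INTER_CUBIC));print(observe()["wrist_torque"])
E
```

```text
time_s: 7.72
position: [0.5682, -0.249, 0.0612]
tool_rot: [[-0.755, 0.656, -0.0], [0.656, 0.755, 0.0], [0.0, -0.0, -1.0]]
ft_force: [-0.7, 0.3, -3.4]
grip_width: 0.0129
gripper_force: 50.8
time_s: 8.6
position: [0.5683, -0.249, 0.1094]
tool_rot: [[-0.755, 0.656, 0.0], [0.656, 0.755, -0.0], [-0.0, 0.0, -1.0]]
ft_force: [0.5, 0.2, -3.1]
grip_width: 0.013
gripper_force: 50.8
[-0.00903705 -0.02205365  0.01427133]
```

View pics/p4.png

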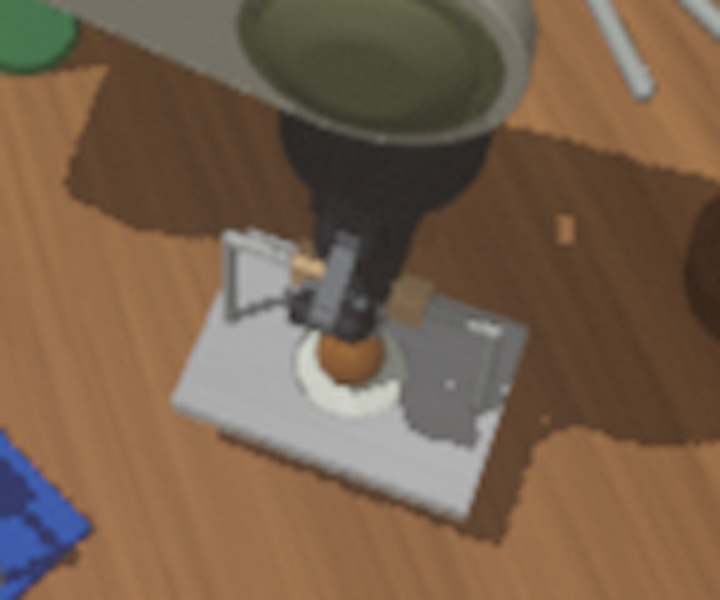

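The tray is held level just above the bench with the marble in its pocket, at about (350,355) in the crop. Raising and carrying.

```bash
python3 -m jog '[[0,0,0,0,0,-0.008,0],[0,0,0,0,0,-0.016,0],[0,0,0,0,0,-0.022,0],[0,0,0,0,0,-0.026,0],[0,0,0,0,0,-0.026,0],[0,0,0,0,0,-0.022,0],[0,0,0,0,0,-0.016,0],[0,0,0,0,0,-0.01,0],[0,0,0,0,0,-0.004,0],[0,0,0,0,0,0,0]]'; python3 -m jog '[[0,0,0,0.004,0.0043,0,0],[0,0,0,0.008,0.0086,0,0],[0,0,0,0.012,0.013,0,0],[0,0,0,0.016,0.0173,0,0],[0,0,0,0.02,0.0216,0,0],[0,0,0,0.024,0.026,0,0],[0,0,0,0.024,0.026,0,0],[0,0,0,0.024,0.026,0,0],[0,0,0,0.024,0.026,0,0],[0,0,0,0.024,0.026,0,0]]'; python3 -m jog '[[0,0,0,0.024,0.026,0,0],[0,0,0,0.024,0.026,0,0],[0,0,0,0.02,0.0216,0,0],[0,0,0,0.016,0.0173,0,0],[0,0,0,0.012,0.013,0,0],[0,0,0,0.008,0.0086,0,0],[0,0,0,0.004,0.0043,0,0],[0,0,0,0,0,0,0]]'
```

```text
time_s: 9.9
position: [0.5683, -0.249, 0.2592]
tool_rot: [[-0.755, 0.656, -0.0], [0.656, 0.755, 0.0], [0.0, -0.0, -1.0]]
ft_force: [-0.2, -0.0, -2.4]
grip_width: 0.0129
gripper_force: 50.8
time_s: 11.15
position: [0.5596, 0.0186, 0.2595]
tool_rot: [[-0.755, 0.655, 0.0], [0.655, 0.755, 0.0], [-0.0, 0.0, -1.0]]
ft_force: [1.4, -0.2, -2.8]
grip_width: 0.0131
gripper_force: 50.8
time_s: 12.15
position: [0.5555, 0.175, 0.2593]
tool_rot: [[-0.755, 0.656, -0.0], [0.656, 0.755, -0.0], [-0.0, -0.0, -1.0]]
ft_force: [-0.3, -1.1, -3.4]
grip_width: 0.0131
gripper_force: 50.8
```

```bash
python3 -m jog '[[0,0,0,0.002,0.002,0.003,0],[0,0,0,0.005,0.005,0.009,0],[0,0,0,0.007,0.0075,0.013,0],[0,0,0,0.005,0.005,0.009,0],[0,0,0,0.0015,0.002,0.004,0],[0,0,0,0,0,0,0],[0,0,0,0,0,0,0],[0,0,0,0,0,0,0],[0,0,0,0,0,0,0],[0,0,0,0,0,0,0]]'; python3 -m jog '[[0,0,0,0,0,0,0],[0,0,0,0,0,0,0],[0,0,0,0,0,0,0],[0,0,0,0,0,0,0],[0,0,0,0,0,0,0],[0,0,0,0,0,0,0],[0,0,0,0,0,0,0],[0,0,0,0,0,0,0]]';  python3 - <<'E'
from h import *
S=cam("side");d=S[0]["pixels"][:,:,::-1];cv2.imwrite("pics/p5.png",cv2.resize(d[70:230,170:362],(720,600),interpolation=cv2.INTER_CUBIC))
E
```

```text
time_s: 13.4
position: [0.5542, 0.2047, 0.2214]
tool_rot: [[-0.754, 0.656, 0.0], [0.656, 0.754, 0.0], [-0.0, 0.0, -1.0]]
ft_force: [-0.9, 0.4, -3.8]
grip_width: 0.0131
gripper_force: 50.8
time_s: 14.4
position: [0.5541, 0.2047, 0.2213]
tool_rot: [[-0.755, 0.656, -0.0], [0.656, 0.755, 0.0], [0.0, -0.0, -1.0]]
ft_force: [-0.8, 0.3, -2.3]
grip_width: 0.0131
gripper_force: 50.8
```

View pics/p5.png

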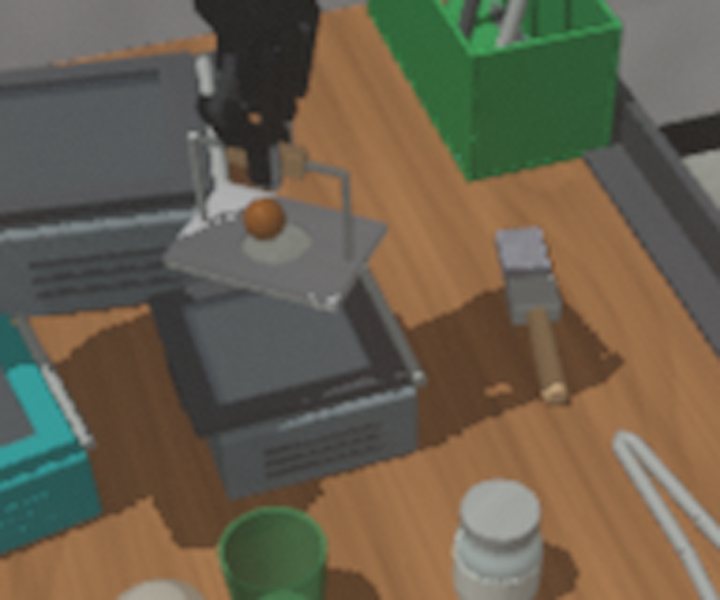

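The side crop shows the filter shut and the tray level above it. The marble is in its pocket at about (265,218), and the bystanders in view stand where they were. Handing in.

```bash
python3 -c "
from rig import job
print(job.close_job())"
```

```text
the job is handed in; nothing more can be done
None
```

I handed the job in at 14.4 s of robot time: the filter is latched shut, and the arm is holding the tray level and still, with its underside about 8 cm above the middle of the filter and the marble in its pocket.

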